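# Assemble the tiered jar on the banding wheel

### The job

Build the tiered terracotta jar upright in the middle of the banding wheel, one piece after another: first the base jar, then the wide tier, the small tier and last the small lid, each with its foot fully seated in the mouth of the piece below before the next is added. Set the pieces down gently, never letting one drop, and leave the finished stack standing free. Leave the large odd lid, the clay, the tool pot and the glaze bowl where they are.

Things in the scene. Friction and masses are not known exactly. Their poses are not given: they have to be found in the camera images.
- wheel: Banding wheel, locked so that it does not turn: round aluminium disc 130 mm in diameter on a short steel column, its flat top 40 mm above the bench, two dark rings (75 and 108 mm across) drawn round its centre. Origin: on the bench under the disc's centre; z up.
- base_jar: Base jar, the largest of the four unglazed terracotta pieces: straight cylinder, outside diameter 68 mm, height 76 mm, flat foot, walls 9 mm, open mouth 50 mm across. Origin: centre of its underside; z is its axis, up; stands upright on the bench at the start.
- wide_tier: Wide tier, terracotta: open cylinder, outside diameter 58 mm, walls 8 mm, mouth 42 mm across, standing on a stepped-in foot 45 mm across (41 at the bottom) and 6 mm high; overall height 50 mm. Seated, foot inside the base jar's mouth and shoulder on its rim, its origin is 70 mm above the jar's. Origin: centre of the foot's underside; z up its axis; upright at the start.
- small_tier: Small tier, terracotta: like the wide tier but smaller: outside diameter 49 mm, walls 8 mm, mouth 33 mm across, foot 37 mm across (33 at the bottom) and 6 mm high; overall height 38 mm. Seated in the wide tier its origin is 44 mm above the wide tier's. Origin: centre of the foot's underside; z up its axis; upright at the start.
- lid: Small lid, terracotta: disc 41 mm across, on top an upright round knob 18 mm in diameter and 22 mm high (16 to 38 mm above the origin), below a foot 28 mm across (24 at the bottom) and 6 mm high. Seated in the small tier its origin is 32 mm above the small tier's. Origin: centre of the foot's underside; z up its axis; upright at the start.
- odd_lid: Bystander: a much larger terracotta lid, 86 mm across, 40 mm high with its flared knob; belongs to another pot. Origin: centre of its underside.
- clay_block: Bystander: grey block of clay, 120 x 130 x 88 mm. Origin: centre of its underside.
- tool_pot: Bystander: white pot 82 mm across and 100 mm high, with wooden and metal modelling tools standing in it up to about 220 mm high and leaning out to about 50 mm from its axis. Origin: centre of its underside.
- glaze_bowl: Bystander: white bowl, 100 mm across, 45 mm high. Origin: centre of its underside.
There are look-alikes about, which are no part of the job. What is shaped like the base_jar but green is not meant. Leave any white look-alike of the lid alone.

How it is judged:
On the way, in this order (a step that is already met when the one before it is completed fails the run):
1. the base jar stands upright in the middle of the wheel, let go (horizontal distance between base_jar and wheel below 0.015 m and z of base_jar in the frame of wheel between 0.037 and 0.043 m and angle between base_jar's own z axis and vertical below 0.07 rad and linear speed of base_jar below 0.02 m/s and contact force between the fingers and base_jar below 0.3 N), for 0.2 s.
2. the wide tier stands upright seated in the mouth of the base jar, let go (horizontal distance between wide_tier and base_jar below 0.006 m and z of wide_tier in the frame of base_jar between 0.067 and 0.073 m and angle between wide_tier's own z axis and vertical below 0.07 rad and linear speed of wide_tier below 0.02 m/s and contact force between the fingers and wide_tier below 0.3 N), for 0.2 s.
3. the small tier stands upright seated in the mouth of the wide tier, let go (horizontal distance between small_tier and wide_tier below 0.006 m and z of small_tier in the frame of wide_tier between 0.041 and 0.047 m and angle between small_tier's own z axis and vertical below 0.07 rad and linear speed of small_tier below 0.02 m/s and contact force between the fingers and small_tier below 0.3 N), for 0.2 s.
4. the small lid stands upright seated in the mouth of the small tier, let go (horizontal distance between lid and small_tier below 0.006 m and z of lid in the frame of small_tier between 0.029 and 0.035 m and angle between lid's own z axis and vertical below 0.07 rad and linear speed of lid below 0.02 m/s and contact force between the fingers and lid below 0.3 N), for 0.2 s.
At the end, for the whole second after the job is handed in: Base jar on the wheel's top within 15 mm of its centre; wide tier, small tier and small lid each seated in the piece below (height within 3 mm of fully home, axes within 6 mm); all four upright within 0.07 rad, at rest and released (all of step 1 and all of step 2 and all of step 3 and all of step 4); the robot touches nothing.
It fails at once if the odd lid, clay block, tool pot or glaze bowl is disturbed (moved more than 20 mm) (distance of any of odd_lid, clay_block, tool_pot, glaze_bowl from where it was at the start of the episode above 0.02 m).
It fails at once if a piece is dropped (falls freely from some 18 mm or more) ((linear speed of base_jar above 0.6 m/s and contact force between the fingers and base_jar below 0.05 N) or (linear speed of wide_tier above 0.6 m/s and contact force between the fingers and wide_tier below 0.05 N) or (linear speed of small_tier above 0.6 m/s and contact force between the fingers and small_tier below 0.05 N) or (linear speed of lid above 0.6 m/s and contact force between the fingers and lid below 0.05 N)).
It also fails if it takes over 136 s, if anything falls off the work surface, if the arm or the gripper's body presses on something with over 40 N, if the wrist force passes 120 N, or if a joint passes its speed limit or range.

### The arm

A 7-joint arm with a two-finger parallel gripper is mounted at the origin on the work surface. World frame = base frame: x ahead of the robot, y to its left, z up, the work surface at z = 0. Lengths are in m, angles in rad, forces in N, time in s.
With the tool pointing down it reaches from about 0.35 to 0.9 m from the base axis. Payload 19.9 kg.
Tool frame: the origin (TCP) lies at the very end of the fingers, on their centre line; the grasp point (between the pads) lies 19 mm behind it; z points along the fingers, y is the direction in which the jaws open and shut (so a half turn about z gives the same grasp; the last joint's range is limited). The gripper opens to 94 mm and grips with 3 to 60 N. Pads are 16 mm wide; open, the fingers measure 119 mm over their backs; the gripper's body (75 mm by 177 mm) begins 78 mm behind the grasp point.
Start: joints at [1.266, 0.417, -0.01, 1.614, 0.005, 1.111, -0.053], TCP at [0.162, -0.604, 0.205] pointing down, gripper open.
Joint ranges: [-2.81, 2.81], [-0.39, 2.02], [-1.27, 1.25], [0.06, 2.57], [-1.19, 4.33], [0.19, 2], [-2.82, 2.82]. Speed limits (rad/s): [1.89, 1.89, 2.39, 2.39, 3.01, 3.01, 3.01].

### API

Orientations are given as a unit quaternion [w, x, y, z].
In Python, from bench import ctrl, imaging gives the robot as it stands. The module is installed in compiled form; this text tells all that it offers.
- The arm moves only by the shell command python3 -m pendant 'ROWS' [OPENING] [FORCE]. ROWS is JSON, a list of rows, each an object with "translation": the shift along the tool's x, y, z scaled (see below), a list of three; "twist": the turn about the tool's z scaled (see below). A call has 1 to 12 rows; each row is the pose to reach, as a shift and turn from the pose commanded when the call began, along the tool's axes at that moment; what a row does not reach only later rows make up. The controller multiplies each number of a shift by 1000 mm and each number of a turn by 90 degrees. A row lasts 1/10 s, in which the tool goes at most 50 mm and 8.59 degrees, less where a joint would pass 70% of its speed; a pose out of reach is approached as far as the arm can. A call with a number of a shift or a turn outside -1 to 1 is refused whole. A call with a gripper value outside its range is refused whole. OPENING is the opening, from 0 (shut) to 1 (fully open), set as the call begins (- or left out, the last holds). The fingers move at their own pace and stop on an object; FORCE is the grip in N (left out, the last holds). Time passes only in rows, so rows that repeat a pose let the fingers close. It gives the time, the measured TCP pose, the force and the opening at its end, in the units of the state.
- ctrl.get_obs(): the state, without advancing time (a new reading comes with each control period).
- imaging.camera(name): name is "scene" or "top" or "wrist"; returns (picture, depth): 384x512x3 uint8, red, green, blue; 384x512 float32, m along the optical axis (not along the pixel's ray), 0 where there is no reading.
- imaging.calibration(name): a dict with "fx", "fy", "cx", "cy" (pixels), "world_from_camera" (4x4, takes a point from camera to world coordinates). Camera axes: x right, y down, z forward; pixel columns grow to the right and rows downward; lengths in m; the calibration is good to about 2 mm. A picture is of the moment at which its call begins: read the wrist's pose just before it. calibration takes no time and is no camera call; for the wrist camera it gives the pose at the moment of the call.
- ctrl.sign_off(): hands the job in, once; it reports no verdict.
The state is a dict: "clock": time; "qpos": joint angles; "dq": joint speeds; "effort": joint torques, N m; "ee_pos": TCP position; "eef_rot": TCP orientation; "wrist_force": force on the tool from outside, world axes, zero at the start; "moment": the same for the moment, N m; "width": finger opening in m.
Only numpy, scipy, OpenCV 4.12 (cv2) and the standard library are available. Lean on these libraries where they do the work, as an engineer would, in place of code of your own. Each camera call takes 0.05 s, during which the arm holds its last target.

## Working session

There is one attempt and no reset: what is moved stays moved. The work goes in short steps, Python scripts to look and compute and a shell command to move; the robot and the scene stay as the last step left them, time stands still between calls to the robot, and variables do not carry over. Pictures are saved under pics/ and viewed, and the job is handed in when it is done.

```bash
mkdir -p pics
python3 - <<'E'
from bench import ctrl, imaging
import cv2, numpy as np
o=ctrl.get_obs(); print(o)
for n in ["scene","top"]:
    p,d=imaging.camera(n); cv2.imwrite(f"pics/{n}0.png",p[:,:,::-1]); np.savez(f"{n}0.npz",p=p,d=d)
    c=imaging.calibration(n); print(n,c['fx'],c['cx'],c['cy'],np.round(c['world_from_camera'],3).tolist())
E
```

```text
{'clock': 0.0, 'qpos': array([ 1.26647586,  0.41797551, -0.01028979,  1.61413517,  0.00471547,
        1.11073086, -0.05299249]), 'dq': array([-1.53320206e-03, -4.34766288e-04, -1.48436290e-03,  1.44183592e-05,
        1.28773508e-03,  2.21290397e-03, -8.56816868e-05]), 'effort': array([ 2.04853277e-04, -8.51244235e+01,  6.38983939e-01, -4.25983500e+01,
       -4.87848558e-02,  1.85613491e-02,  2.13521153e-04]), 'ee_pos': array([ 0.16225791, -0.60318814,  0.2048408 ]), 'eef_rot': array([-5.97862289e-04,  9.91377226e-01,  1.31037473e-01, -1.34875051e-04]), 'wrist_force': array([0.27148648, 0.25309104, 0.26436601]), 'moment': array([-0.01544356,  0.02148392,  0.03361275]), 'width': 0.09396012753596208}
scene 383.4385825193803 257.70994084173515 191.34316722260962 [[-0.113, 0.826, -0.553, 1.165], [0.994, 0.091, -0.068, 0.029], [-0.006, -0.557, -0.831, 0.969], [0.0, 0.0, 0.0, 1.0]]
top 368.2499587088866 256.217476314198 189.9566904117454 [[-0.013, -0.993, 0.12, 0.42], [-1.0, 0.014, 0.008, -0.039], [-0.01, -0.12, -0.993, 0.963], [0.0, 0.0, 0.0, 1.0]]
```

View pics/scene0.png

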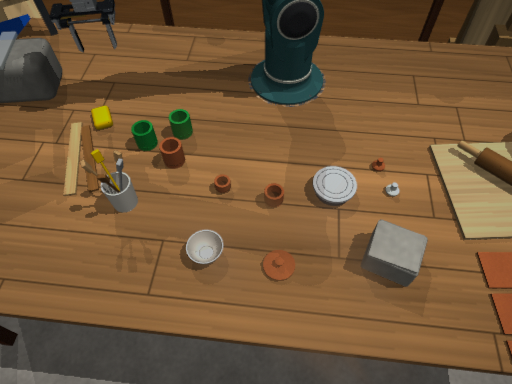

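View pics/top0.png

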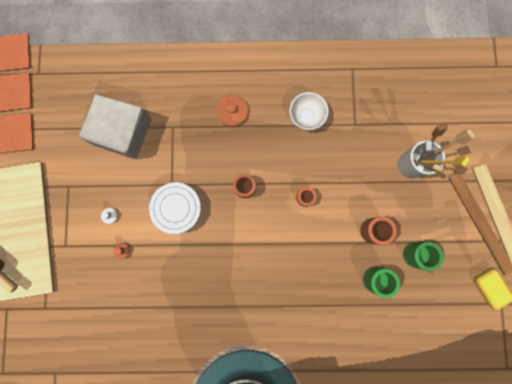

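The top view shows the base jar at (382,230) beside two green jars at (428,256) and (385,282). The wide tier is at (244,186), the small tier at (307,197), the lid at (122,251) with its white look-alike at (109,215), and the wheel at (175,208). Next I'll measure their positions.

```bash
cat > h.py <<'E'
import numpy as np, cv2
from scipy.optimize import least_squares
from bench import ctrl, imaging
def cloud(d,c):
    v,u=np.mgrid[:d.shape[0],:d.shape[1]]
    P=np.stack([(u-c['cx'])/c['fx']*d,(v-c['cy'])/c['fy']*d,d,np.ones_like(d)],-1)
    return (P@np.array(c['world_from_camera']).T)[...,:3]
def ray(u,v,c,z):
    T=np.array(c['world_from_camera']);r=T[:3,:3]@np.array([(u-c['cx'])/c['fx'],(v-c['cy'])/c['fy'],1.])
    return T[:3,3]+r*(z-T[2,3])/r[2]
def circ(xy,r=None):
    xy=np.asarray(xy);m=xy.mean(0)
    if r: 
        s=least_squares(lambda p:np.hypot(*(xy-p).T)-r,m,loss='soft_l1',f_scale=.001);return s.x,r,np.abs(s.fun).mean()
    s=least_squares(lambda p:np.hypot(*(xy-p[:2]).T)-p[2],[*m,.03],loss='soft_l1',f_scale=.001);return s.x[:2],s.x[2],np.abs(s.fun).mean()
def terra(p):
    h=cv2.cvtColor(p,cv2.COLOR_RGB2HSV)
    return cv2.inRange(h,(0,120,40),(11,255,255))|cv2.inRange(h,(175,120,40),(180,255,255))
def toolrel(target):
    """shift in tool axes (m) for world target"""
    from scipy.spatial.transform import Rotation as R
    o=ctrl.get_obs();q=o['eef_rot'];M=R.from_quat([q[1],q[2],q[3],q[0]]).as_matrix()
    return M.T@(np.array(target)-o['ee_pos']),M
E
python3 - <<'E'
from h import *
for n in ["top","scene"]:
    z=np.load(n+"0.npz");p,d=z['p'],z['d'];c=imaging.calibration(n)
    W=cloud(d,c);m=terra(p)
    k,l,s,ce=cv2.connectedComponentsWithStats(m)
    for i in range(1,k):
        if s[i,4]<40: continue
        w=W[(l==i)&(d>0)]; 
        if len(w)==0: continue
        zt=np.percentile(w[:,2],95)
        t=w[w[:,2]>zt-.004]
        mid=(t[:,:2].min(0)+t[:,:2].max(0))/2
        print(n,ce[i].round(),s[i,4],'ztop',zt.round(4),'mid',mid.round(4),'ext',np.ptp(t[:,:2],axis=0).round(4))
    # wheel
    hs=cv2.cvtColor(p,cv2.COLOR_RGB2HSV)
    c0=(175,208) if n=="top" else (335,185)
    mm=(np.abs(W[...,2]-.04)<.006)&(d>0); v,u=np.mgrid[:384,:512]
    mm&=(np.hypot(u-c0[0],v-c0[1])<40)
    t=W[mm]; mid=(t[:,:2].min(0)+t[:,:2].max(0))/2
    print('wheel',n,mid.round(4),np.ptp(t[:,:2],axis=0).round(4),np.median(t[:,2]))
E
```

```text
top [14. 52.] 1015 ztop 0.0121 mid [0.9293 0.6298] ext [0.102  0.0853]
top [15. 92.] 1122 ztop 0.0118 mid [0.8149 0.6209] ext [0.1043 0.0893]
top [232. 110.] 814 ztop 0.0363 mid [0.7521 0.0321] ext [0.0223 0.021 ]
top [ 16. 133.] 1205 ztop 0.0118 mid [0.7004 0.6102] ext [0.1065 0.0918]
top [244. 185.] 412 ztop 0.0522 mid [ 0.5452 -0.0006] ext [0.0535 0.0552]
top [306. 196.] 300 ztop 0.04 mid [ 0.5156 -0.1588] ext [0.0459 0.0459]
top [379. 230.] 779 ztop 0.0777 mid [ 0.4266 -0.3304] ext [0.0642 0.067 ]
top [122. 250.] 210 ztop 0.0393 mid [0.3867 0.3153] ext [0.0149 0.0162]
wheel top [0.4924 0.174 ] [0.1264 0.127 ] 0.04083411175208029
scene [172. 152.] 587 ztop 0.0764 mid [ 0.4306 -0.3298] ext [0.0696 0.065 ]
scene [378. 164.] 121 ztop 0.0381 mid [0.3885 0.3147] ext [0.0145 0.0129]
scene [222. 183.] 161 ztop 0.0396 mid [ 0.5189 -0.1577] ext [0.0471 0.0452]
scene [275. 191.] 220 ztop 0.0511 mid [ 5.464e-01 -4.000e-04] ext [0.0557 0.0553]
scene [279. 265.] 734 ztop 0.036 mid [0.7538 0.0327] ext [0.022  0.0214]
scene [497. 268.] 1047 ztop 0.0111 mid [0.7009 0.6112] ext [0.107  0.0896]
scene [504. 310.] 584 ztop 0.0107 mid [0.8187 0.6011] ext [0.1007 0.0492]
scene [510. 346.] 43 ztop 0.0112 mid [0.9004 0.593 ] ext [0.0275 0.0101]
wheel scene [0.4931 0.1752] [0.132  0.1268] 0.03997581562995878
```

Run:
```python
from h import *
z=np.load("top0.npz");p,d=z['p'],z['d'];c=imaging.calibration("top");W=cloud(d,c)
for n,(u,v) in dict(g1=(428,256),g2=(385,282)).items(): print(n,ray(u,v,c,.076).round(3))
for n,(u0,v0) in dict(pot=(426,158),bowl=(309,111),clay=(116,126)).items():
    w=W[v0-25:v0+26,u0-28:u0+40].reshape(-1,3);w=w[w[:,2]>.03];print(n,w.min(0).round(3),w.max(0).round(3))
r,M=toolrel([.4285,-.330,.13]);print(r.round(4));print(M.round(4))
```

```text
g1 [ 0.365 -0.435  0.076]
g2 [ 0.306 -0.331  0.076]
pot [ 0.42 -0.48  0.03] [ 0.64  -0.039  0.963]
bowl [ 0.42  -0.217  0.03 ] [ 0.786 -0.039  0.963]
clay [ 0.42  -0.039  0.03 ] [0.754 0.399 0.963]
[ 0.3281 -0.1946  0.0751]
[[ 9.657e-01  2.598e-01 -4.000e-04]
 [ 2.598e-01 -9.657e-01  1.000e-03]
 [-1.000e-04 -1.100e-03 -1.000e+00]]
```

```bash
R='{"translation":[0.328,-0.195,0.025],"twist":0}'; echo skip; python3 -m pendant '[{"translation":[0.328,-0.195,0.015],"twist":0},{"translation":[0.328,-0.195,0.015],"twist":0},{"translation":[0.328,-0.195,0.015],"twist":0},{"translation":[0.328,-0.195,0.015],"twist":0},{"translation":[0.328,-0.195,0.015],"twist":0},{"translation":[0.328,-0.195,0.015],"twist":0},{"translation":[0.328,-0.195,0.015],"twist":0},{"translation":[0.328,-0.195,0.015],"twist":0},{"translation":[0.328,-0.195,0.015],"twist":0},{"translation":[0.328,-0.195,0.015],"twist":0},{"translation":[0.328,-0.195,0.015],"twist":0},{"translation":[0.328,-0.195,0.015],"twist":0}]' 1 25
python3 - <<'E'
from h import *
p,d=imaging.camera("wrist");c=imaging.calibration("wrist");cv2.imwrite("pics/w1.png",p[:,:,::-1]);np.savez("w1.npz",p=p,d=d)
o=ctrl.get_obs();print(o['clock'],o['ee_pos'],d.min(),d.max(),c['fx'],np.round(c['world_from_camera'],3).tolist())
W=cloud(d,c);m=terra(p)>0
w=W[m&(d>0)];zt=np.percentile(w[:,2],90);t=w[abs(w[:,2]-.076)<.004];print(zt,((t.min(0)+t.max(0))/2).round(4),np.ptp(t,axis=0).round(4))
E
```

```text
skip
clock: 1.3
ee_pos: [0.4275, -0.331, 0.1904]
eef_rot: [-0.0, 0.992, 0.13, -0.0]
wrist_force: [-0.2, 0.2, -0.2]
width: 0.0939
1.35 [ 0.42766033 -0.33092497  0.19040931] 0.0 0.4474288 326.2205100880461 [[0.257, -0.937, -0.236, 0.496], [-0.966, -0.249, -0.062, -0.312], [-0.001, 0.244, -0.97, 0.37], [0.0, 0.0, 0.0, 1.0]]
0.07525566478075006 [ 0.4285 -0.3304  0.0751] [0.0656 0.0646 0.0061]
```

View pics/w1.png

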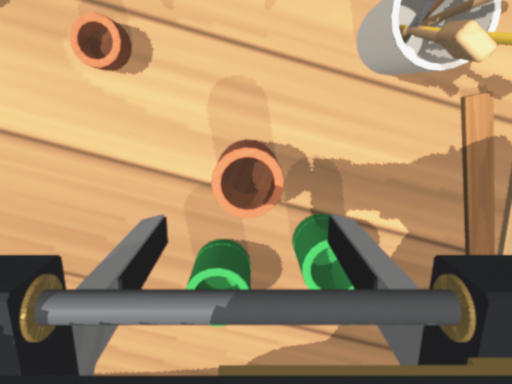

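The wrist view shows the jar at (248,180), centred between the fingers, with the green jars clear of both tips. I'll descend and grip.

```bash
python3 -m pendant '[{"translation":[0.001,0,0.04],"twist":0},{"translation":[0.001,0,0.08],"twist":0},{"translation":[0.001,0,0.12],"twist":0},{"translation":[0.001,0,0.145],"twist":0},{"translation":[0.001,0,0.157],"twist":0},{"translation":[0.001,0,0.157],"twist":0},{"translation":[0.001,0,0.157],"twist":0}]' 1 25
python3 -m pendant '[{"translation":[0,0,0],"twist":0},{"translation":[0,0,0],"twist":0},{"translation":[0,0,0],"twist":0},{"translation":[0,0,0],"twist":0},{"translation":[0,0,0],"twist":0},{"translation":[0,0,0],"twist":0},{"translation":[0,0,0],"twist":0},{"translation":[0,0,0],"twist":0},{"translation":[0,0,0],"twist":0},{"translation":[0,0,0],"twist":0}]' 0.6 30
python3 - <<'E'
from h import *
p,d=imaging.camera("wrist");cv2.imwrite("pics/w2.png",p[:,:,::-1])
E
```

```text
clock: 2.05
ee_pos: [0.4298, -0.3303, 0.0345]
eef_rot: [0.0, 0.991, 0.131, 0.0]
wrist_force: [-0.3, -0.2, 0.4]
width: 0.094
clock: 3.05
ee_pos: [0.4297, -0.33, 0.0339]
eef_rot: [0.0, 0.991, 0.131, 0.0]
wrist_force: [-0.9, 0.4, 6.9]
width: 0.0666
```

View pics/w2.png

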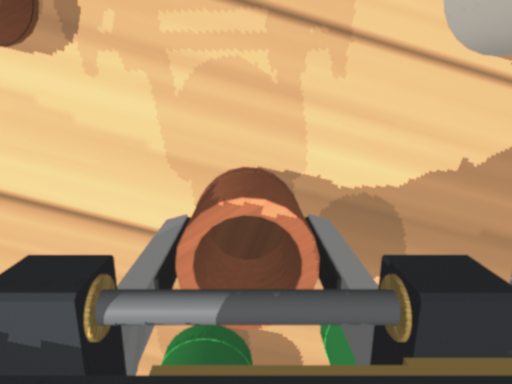

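Width 66.6 mm, so the jar is gripped. I'll lift it straight up and work out the transfer.

```bash
python3 -m pendant '[{"translation":[0,0,-0.01],"twist":0},{"translation":[0,0,-0.04],"twist":0},{"translation":[0,0,-0.08],"twist":0},{"translation":[0,0,-0.12],"twist":0},{"translation":[0,0,-0.12],"twist":0},{"translation":[0,0,-0.12],"twist":0}]'
python3 - <<'E'
from h import *
o=ctrl.get_obs();print(o['ee_pos'],o['wrist_force'],o['width'])
r,M=toolrel([.4938,.1746,o['ee_pos'][2]]);print(r.round(4))
E
```

```text
clock: 3.7
ee_pos: [0.4295, -0.3299, 0.1542]
eef_rot: [0.001, 0.991, 0.131, 0.0]
wrist_force: [-0.6, 0.5, -2.1]
width: 0.0668
[ 0.42951194 -0.32985948  0.15423263] [-0.61777928  0.47797721 -2.13169321] 0.06675305460163213
[ 1.931e-01 -4.704e-01 -4.000e-04]
```

```bash
python3 -m pendant '[{"translation":[0.008,-0.02,0],"twist":0},{"translation":[0.021,-0.05,0],"twist":0},{"translation":[0.035,-0.085,0],"twist":0},{"translation":[0.049,-0.12,0],"twist":0},{"translation":[0.064,-0.155,0],"twist":0},{"translation":[0.078,-0.19,0],"twist":0},{"translation":[0.092,-0.225,0],"twist":0},{"translation":[0.107,-0.26,0],"twist":0},{"translation":[0.121,-0.295,0],"twist":0},{"translation":[0.135,-0.33,0],"twist":0},{"translation":[0.148,-0.36,0],"twist":0},{"translation":[0.16,-0.39,0],"twist":0}]'
python3 -m pendant '[{"translation":[0.01,-0.025,0],"twist":0},{"translation":[0.02,-0.05,0],"twist":0},{"translation":[0.029,-0.07,0],"twist":0},{"translation":[0.033,-0.08,0],"twist":0},{"translation":[0.033,-0.08,0],"twist":0},{"translation":[0.033,-0.08,0],"twist":0}]'
python3 - <<'E'
from h import *
o=ctrl.get_obs()
p,d=imaging.camera("wrist");cv2.imwrite("pics/w3.png",p[:,:,::-1])
r,M=toolrel([.4938,.1746,.0755]);print(r.round(4),M.round(3))
c=imaging.calibration("wrist");W=cloud(d,c);t=W[(d>0)&(abs(W[...,2]-.04)<.006)];print(len(t),t.min(0),t.max(0))
E
```

```text
clock: 4.9
ee_pos: [0.4817, 0.0898, 0.1522]
eef_rot: [-0.0, 0.991, 0.131, -0.001]
wrist_force: [-0.4, -1.4, -2.0]
width: 0.0669
clock: 5.5
ee_pos: [0.4933, 0.1732, 0.1529]
eef_rot: [0.0, 0.991, 0.131, -0.001]
wrist_force: [0.2, -0.6, -1.7]
width: 0.0667
[ 0.0008 -0.0016  0.0775] [[ 0.966  0.259 -0.001]
 [ 0.259 -0.966 -0.001]
 [-0.001  0.    -1.   ]]
9373 [ 0.37961965 -0.02205136  0.03400995] [0.57294428 0.36117503 0.04599941]
```

View pics/w3.png

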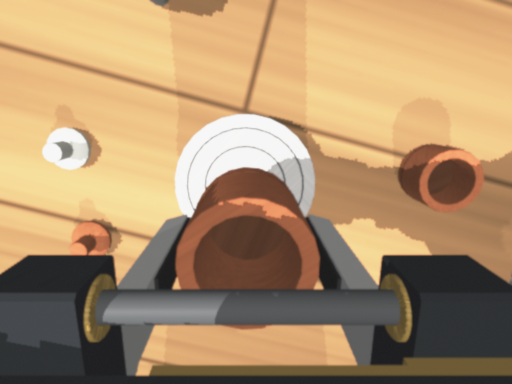

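The wheel is centred under the jar at (245,182). Lowering.

```bash
python3 -m pendant '[{"translation":[0.001,-0.001,0.02],"twist":0},{"translation":[0.001,-0.001,0.04],"twist":0},{"translation":[0.001,-0.001,0.06],"twist":0},{"translation":[0.001,-0.001,0.068],"twist":0},{"translation":[0.001,-0.001,0.073],"twist":0},{"translation":[0.001,-0.001,0.076],"twist":0},{"translation":[0.001,-0.001,0.077],"twist":0},{"translation":[0.001,-0.001,0.077],"twist":0},{"translation":[0.001,-0.001,0.077],"twist":0}]'
python3 -m pendant '[{"translation":[0,0,0.001],"twist":0},{"translation":[0,0,0.001],"twist":0},{"translation":[0,0,0.001],"twist":0}]'
```

```text
clock: 6.45
ee_pos: [0.4946, 0.1756, 0.0769]
eef_rot: [-0.0, 0.991, 0.131, 0.0]
wrist_force: [0.5, -0.3, -1.3]
width: 0.0669
clock: 6.75
ee_pos: [0.4944, 0.1755, 0.0755]
eef_rot: [-0.0, 0.991, 0.131, -0.0]
wrist_force: [-0.3, -0.4, -1.5]
width: 0.0669
```

```bash
python3 -m pendant '[{"translation":[0,0,0.001],"twist":0},{"translation":[0,0,0.001],"twist":0},{"translation":[0,0,0.002],"twist":0},{"translation":[0,0,0.002],"twist":0},{"translation":[0,0,0.002],"twist":0}]'
```

```text
clock: 7.25
ee_pos: [0.4945, 0.1755, 0.0739]
eef_rot: [0.0, 0.991, 0.131, 0.0]
wrist_force: [-4.9, -2.0, 9.3]
width: 0.0668
```

The jar touched down at the expected height with 9 N. Releasing and retreating.

```bash
python3 -m pendant '[{"translation":[0,0,0],"twist":0},{"translation":[0,0,0],"twist":0},{"translation":[0,0,0],"twist":0},{"translation":[0,0,0],"twist":0},{"translation":[0,0,0],"twist":0},{"translation":[0,0,0],"twist":0}]' 1 30
python3 -m pendant '[{"translation":[0,0,-0.02],"twist":0},{"translation":[0,0,-0.06],"twist":0},{"translation":[0,0,-0.1],"twist":0},{"translation":[0,0,-0.13],"twist":0},{"translation":[0,0,-0.13],"twist":0},{"translation":[0,0,-0.13],"twist":0},{"translation":[0,0,-0.13],"twist":0}]'
python3 - <<'E'
from h import *
p,d=imaging.camera("wrist");c=imaging.calibration("wrist");cv2.imwrite("pics/w4.png",p[:,:,::-1]);np.savez("w4.npz",p=p,d=d)
W=cloud(d,c);m=terra(p)>0
def meas(W,m,d,z,tag,near=(.4945,.1755)):
    t=W[m&(d>0)&(abs(W[...,2]-z)<.004)];t=t[np.hypot(*(t[:,:2]-near).T)<.06]
    print(tag,len(t),((t.min(0)+t.max(0))/2).round(4),np.ptp(t,axis=0).round(4),np.median(t[:,2]).round(4))
meas(W,m,d,.116,'wrist')
for n in ("top","scene"):
    p,d=imaging.camera(n);c=imaging.calibration(n);W=cloud(d,c);meas(W,terra(p)>0,d,.116,n)
    cv2.imwrite(f"pics/{n}4.png",p[:,:,::-1])
E
```

```text
clock: 7.85
ee_pos: [0.4944, 0.1755, 0.0734]
eef_rot: [-0.0, 0.991, 0.131, -0.0]
wrist_force: [0.5, 0.1, -0.1]
width: 0.094
clock: 8.55
ee_pos: [0.4939, 0.1752, 0.2024]
eef_rot: [0.0, 0.991, 0.131, -0.001]
wrist_force: [0.6, -0.1, -0.4]
width: 0.0939
wrist 2065 [0.4927 0.1765 0.1153] [0.0658 0.065  0.0065] 0.1159
top 157 [0.4911 0.1733 0.116 ] [0.0606 0.0645 0.0079] 0.1165
scene 180 [0.4951 0.1744 0.116 ] [0.0673 0.064  0.0079] 0.1155
```

View pics/w4.png

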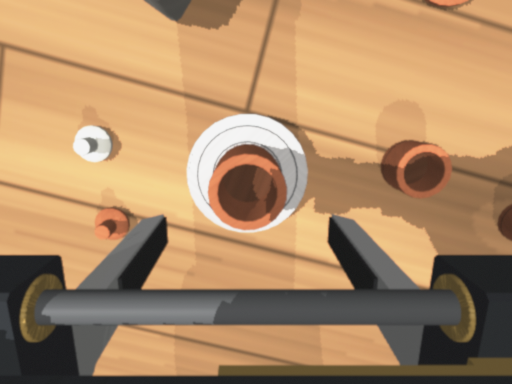

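View pics/scene4.png

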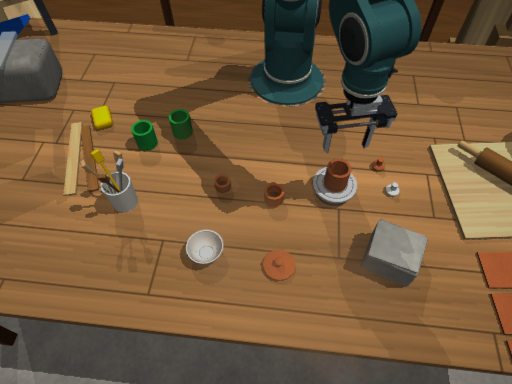

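The base jar stands centred on the wheel, rim at z 0.116 and about (0.493, 0.175). Step 1 looks done. Next is the wide tier.

```bash
python3 -m pendant '[{"translation":[0.001,0.04,0],"twist":0},{"translation":[0.002,0.085,0],"twist":0},{"translation":[0.003,0.125,0.01],"twist":0},{"translation":[0.004,0.16,0.02],"twist":0},{"translation":[0.0045,0.183,0.026],"twist":0},{"translation":[0.0045,0.183,0.026],"twist":0},{"translation":[0.0045,0.183,0.026],"twist":0},{"translation":[0.0045,0.183,0.026],"twist":0}]'
cat >> h.py <<'E'
def wmeas(z,tag,near=None,save=True,rad=.06,band=.004):
    o=ctrl.get_obs();c=imaging.calibration("wrist");p,d=imaging.camera("wrist")
    cv2.imwrite(f"pics/{tag}.png",p[:,:,::-1])
    near=o['ee_pos'][:2] if near is None else near
    W=cloud(d,c);t=W[(terra(p)>0)&(d>0)&(abs(W[...,2]-z)<band)];t=t[np.hypot(*(t[:,:2]-near).T)<rad]
    from scipy.spatial.transform import Rotation as R
    q=o['eef_rot'];M=R.from_quat([q[1],q[2],q[3],q[0]]).as_matrix()
    tt=(t-o['ee_pos'])@M
    print(tag,'ee',o['ee_pos'].round(4),'n',len(t),'world',((t.min(0)+t.max(0))/2).round(4),'tool',((tt.min(0)+tt.max(0))/2).round(4),'ext',np.ptp(tt,axis=0).round(4),'z',np.median(t[:,2]).round(4))
    cf=cv2.minEnclosingCircle((tt[:,:2]*1000).astype(np.float32));print('circle mm',cf)
E
python3 - <<'E'
from h import *
wmeas(.050,"w5")
E
```

```text
clock: 9.5
ee_pos: [0.5461, 0.0011, 0.1774]
eef_rot: [-0.0, 0.991, 0.132, -0.0]
wrist_force: [-0.0, -0.2, 0.4]
width: 0.0939
w5 ee [0.5461 0.0011 0.1774] n 1266 world [0.5448 0.0007 0.0492] tool [-0.0012  0.0002  0.1281] ext [0.0558 0.0564 0.0064] z 0.0499
circle mm ((-1.5418801307678223, 0.14993645250797272), 28.60035514831543)
```

View pics/w5.png

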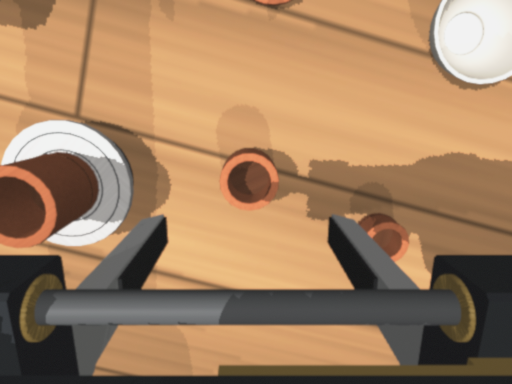

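Wide tier centred at (249,180). I'll descend to TCP z≈0.016 and grip.

```bash
python3 -m pendant '[{"translation":[-0.0005,0.001,0.04],"twist":0},{"translation":[-0.0005,0.001,0.08],"twist":0},{"translation":[-0.0005,0.001,0.12],"twist":0},{"translation":[-0.0005,0.001,0.145],"twist":0},{"translation":[-0.0005,0.001,0.155],"twist":0},{"translation":[-0.0005,0.001,0.16],"twist":0},{"translation":[-0.0005,0.001,0.161],"twist":0},{"translation":[-0.0005,0.001,0.161],"twist":0}]'
python3 -m pendant '[{"translation":[0,0,0],"twist":0},{"translation":[0,0,0],"twist":0},{"translation":[0,0,0],"twist":0},{"translation":[0,0,0],"twist":0},{"translation":[0,0,0],"twist":0},{"translation":[0,0,0],"twist":0},{"translation":[0,0,0],"twist":0},{"translation":[0,0,0],"twist":0},{"translation":[0,0,0],"twist":0},{"translation":[0,0,0],"twist":0}]' 0.5 25
python3 -m pendant '[{"translation":[0,0,-0.01],"twist":0},{"translation":[0,0,-0.05],"twist":0},{"translation":[0,0,-0.1],"twist":0},{"translation":[0,0,-0.15],"twist":0},{"translation":[0,0,-0.185],"twist":0},{"translation":[0,0,-0.185],"twist":0},{"translation":[0,0,-0.185],"twist":0}]'
python3 - <<'E'
from h import *
r,M=toolrel([.4939,.1752,.20]);print(r.round(4))
E
```

```text
clock: 10.35
ee_pos: [0.5468, -0.001, 0.0176]
eef_rot: [0.0, 0.991, 0.131, 0.001]
wrist_force: [0.3, -0.4, 0.2]
width: 0.0941
clock: 11.35
ee_pos: [0.5461, -0.0011, 0.0165]
eef_rot: [-0.0, 0.991, 0.131, 0.0]
wrist_force: [-2.3, 0.5, 6.2]
width: 0.058
clock: 12.05
ee_pos: [0.546, -0.0013, 0.202]
eef_rot: [0.0, 0.991, 0.131, 0.0]
wrist_force: [-0.8, 0.1, -2.3]
width: 0.0581
[-0.0045 -0.1839  0.0019]
```

```bash
python3 -m pendant '[{"translation":[-0.0005,-0.02,0],"twist":0},{"translation":[-0.001,-0.05,0],"twist":0},{"translation":[-0.002,-0.085,0],"twist":0},{"translation":[-0.003,-0.12,0],"twist":0},{"translation":[-0.004,-0.15,0],"twist":0},{"translation":[-0.0045,-0.175,0],"twist":0},{"translation":[-0.0045,-0.184,0],"twist":0},{"translation":[-0.0045,-0.184,0],"twist":0},{"translation":[-0.0045,-0.184,0],"twist":0},{"translation":[-0.0045,-0.184,0],"twist":0}]'
python3 - <<'E'
from h import *
r,M=toolrel([.4941,.1753,.1275]);print(r.round(4))
wmeas(.235,"w6")
E
```

```text
clock: 13.05
ee_pos: [0.4942, 0.174, 0.2011]
eef_rot: [0.0, 0.991, 0.13, -0.0]
wrist_force: [-0.3, -0.6, -2.5]
width: 0.0577
[ 0.0003 -0.0013  0.0736]
w6 ee [0.4942 0.174  0.2011] n 3883 world [0.4962 0.175  0.2338] tool [ 0.0038 -0.0012 -0.0328] ext [0.048  0.0584 0.0057] z 0.2344
circle mm ((-0.8824790120124817, -1.2301702499389648), 29.215803146362305)
```

View pics/w6.png

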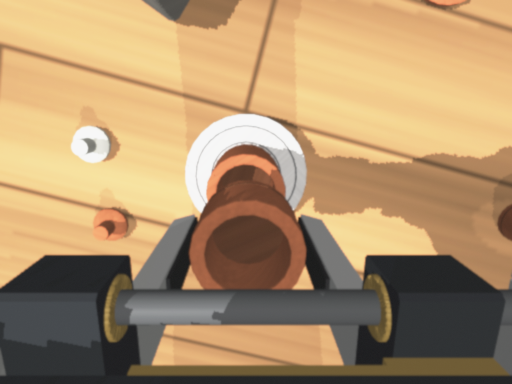

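The tier is held over the jar at (247,250), and both measurements show the same bias, so they line up. Lowering in small steps.

```bash
python3 -m pendant '[{"translation":[0,-0.001,0.02],"twist":0},{"translation":[0,-0.001,0.04],"twist":0},{"translation":[0,-0.001,0.055],"twist":0},{"translation":[0,-0.001,0.062],"twist":0},{"translation":[0,-0.001,0.065],"twist":0},{"translation":[0,-0.001,0.068],"twist":0},{"translation":[0,-0.001,0.07],"twist":0},{"translation":[0,-0.001,0.07],"twist":0},{"translation":[0,-0.001,0.07],"twist":0}]'
python3 -m pendant '[{"translation":[0,0,0.001],"twist":0},{"translation":[0,0,0.002],"twist":0},{"translation":[0,0,0.003],"twist":0},{"translation":[0,0,0.003],"twist":0},{"translation":[0,0,0.003],"twist":0}]'
```

```text
clock: 14.0
ee_pos: [0.4938, 0.1764, 0.1318]
eef_rot: [-0.0, 0.991, 0.131, 0.0]
wrist_force: [-0.0, -0.0, -2.4]
width: 0.0585
clock: 14.5
ee_pos: [0.4936, 0.1763, 0.1284]
eef_rot: [-0.0, 0.991, 0.131, -0.0]
wrist_force: [-0.1, 0.2, -0.5]
width: 0.0583
```

```bash
python3 -m pendant '[{"translation":[0,0.0005,0.001],"twist":0},{"translation":[0,0.0005,0.0015],"twist":0},{"translation":[0,0.0005,0.002],"twist":0},{"translation":[0,0.0005,0.0025],"twist":0},{"translation":[0,0.0005,0.0025],"twist":0}]'
```

```text
clock: 15.0
ee_pos: [0.494, 0.1759, 0.1265]
eef_rot: [0.0, 0.991, 0.131, 0.0]
wrist_force: [-4.3, -3.6, 9.7]
width: 0.0582
```

Seated at exactly the expected height. Releasing and checking.

```bash
python3 -m pendant '[{"translation":[0,0,0],"twist":0},{"translation":[0,0,0],"twist":0},{"translation":[0,0,0],"twist":0},{"translation":[0,0,0],"twist":0},{"translation":[0,0,0],"twist":0},{"translation":[0,0,0],"twist":0}]' 1
python3 -m pendant '[{"translation":[0,0,-0.02],"twist":0},{"translation":[0,0,-0.06],"twist":0},{"translation":[0,0,-0.1],"twist":0},{"translation":[0,0,-0.13],"twist":0},{"translation":[0,0,-0.13],"twist":0},{"translation":[0,0,-0.13],"twist":0},{"translation":[0,0,-0.13],"twist":0}]'
python3 - <<'E'
from h import *
wmeas(.160,"w7"); wmeas(.116,"w7b")
r,M=toolrel([.517,-.158,.166]);print(r.round(4))
E
```

```text
clock: 15.6
ee_pos: [0.4937, 0.1758, 0.1259]
eef_rot: [-0.0, 0.991, 0.131, -0.0]
wrist_force: [0.1, -0.2, -1.0]
width: 0.0935
clock: 16.3
ee_pos: [0.4933, 0.1756, 0.2549]
eef_rot: [0.0, 0.991, 0.131, -0.001]
wrist_force: [0.4, -1.0, -0.4]
width: 0.0939
w7 ee [0.4933 0.1756 0.2549] n 1507 world [0.4928 0.1774 0.1593] tool [ 0.0003 -0.0012  0.0957] ext [0.0559 0.0548 0.0065] z 0.1599
circle mm ((0.18573211133480072, -1.2267557382583618), 28.51043701171875)
w7b ee [0.4933 0.1756 0.2548] n 422 world [0.5049 0.1774 0.1157] tool [ 0.0159 -0.0017  0.139 ] ext [0.0337 0.064  0.0074] z 0.116
circle mm ((2.460813283920288, -1.7058970928192139), 32.12726593017578)
[-0.0637  0.3284  0.089 ]
```

View pics/w7.png

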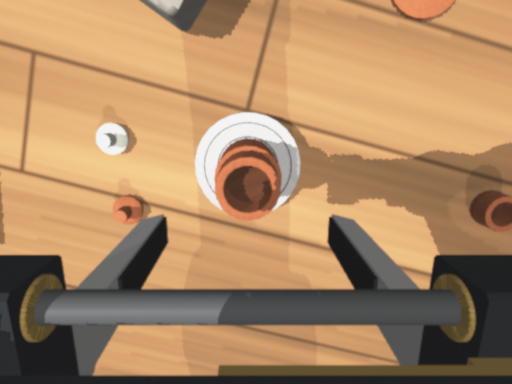

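The wide tier is seated: rim at z 0.160, centred at (248,188). Next is the small tier.

```bash
python3 -m pendant '[{"translation":[-0.008,0.04,0],"twist":0},{"translation":[-0.017,0.085,0],"twist":0},{"translation":[-0.025,0.13,0.01],"twist":0},{"translation":[-0.034,0.175,0.03],"twist":0},{"translation":[-0.042,0.215,0.05],"twist":0},{"translation":[-0.05,0.255,0.07],"twist":0},{"translation":[-0.057,0.295,0.085],"twist":0},{"translation":[-0.063,0.328,0.118],"twist":0},{"translation":[-0.064,0.328,0.118],"twist":0},{"translation":[-0.064,0.328,0.118],"twist":0},{"translation":[-0.064,0.328,0.118],"twist":0},{"translation":[-0.064,0.328,0.118],"twist":0}]'
python3 - <<'E'
from h import *
wmeas(.038,"w8")
E
```

```text
clock: 17.6
ee_pos: [0.5177, -0.1564, 0.1387]
eef_rot: [0.0, 0.991, 0.132, 0.001]
wrist_force: [-0.1, 0.4, 1.5]
width: 0.0946
w8 ee [ 0.5177 -0.1564  0.1387] n 1200 world [ 0.5161 -0.1569  0.0371] tool [-0.0016  0.0006  0.1016] ext [0.0466 0.0472 0.0061] z 0.038
circle mm ((-1.6337759494781494, 0.29826366901397705), 23.937931060791016)
```

View pics/w8.png

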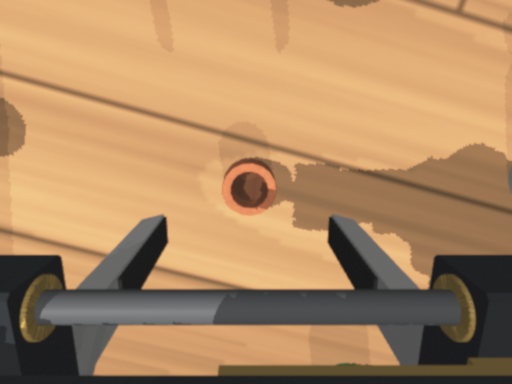

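Small tier at (249,186). Descending to TCP z≈0.014 and gripping.

```bash
python3 -m pendant '[{"translation":[-0.0012,0.0015,0.04],"twist":0},{"translation":[-0.0012,0.0015,0.08],"twist":0},{"translation":[-0.0012,0.0015,0.11],"twist":0},{"translation":[-0.0012,0.0015,0.12],"twist":0},{"translation":[-0.0012,0.0015,0.124],"twist":0},{"translation":[-0.0012,0.0015,0.124],"twist":0},{"translation":[-0.0012,0.0015,0.124],"twist":0}]'
python3 -m pendant '[{"translation":[0,0,0],"twist":0},{"translation":[0,0,0],"twist":0},{"translation":[0,0,0],"twist":0},{"translation":[0,0,0],"twist":0},{"translation":[0,0,0],"twist":0},{"translation":[0,0,0],"twist":0},{"translation":[0,0,0],"twist":0},{"translation":[0,0,0],"twist":0},{"translation":[0,0,0],"twist":0},{"translation":[0,0,0],"twist":0},{"translation":[0,0,0],"twist":0},{"translation":[0,0,0],"twist":0}]' 0.42 20
python3 -m pendant '[{"translation":[0,0,-0.01],"twist":0},{"translation":[0,0,-0.05],"twist":0},{"translation":[0,0,-0.1],"twist":0},{"translation":[0,0,-0.15],"twist":0},{"translation":[0,0,-0.2],"twist":0},{"translation":[0,0,-0.225],"twist":0},{"translation":[0,0,-0.225],"twist":0},{"translation":[0,0,-0.225],"twist":0}]'
python3 - <<'E'
from h import *
r,M=toolrel([.4939,.1759,.235]);print(r.round(4))
E
```

```text
clock: 18.35
ee_pos: [0.5173, -0.1595, 0.0154]
eef_rot: [0.0, 0.991, 0.131, 0.001]
wrist_force: [0.0, -0.3, 0.7]
width: 0.0936
clock: 19.55
ee_pos: [0.5164, -0.1593, 0.0139]
eef_rot: [-0.0, 0.991, 0.131, -0.0]
wrist_force: [-0.7, 0.7, 1.0]
width: 0.0492
clock: 20.35
ee_pos: [0.5163, -0.1593, 0.2393]
eef_rot: [0.0, 0.991, 0.131, 0.0]
wrist_force: [-0.1, -0.1, -2.7]
width: 0.0491
[ 0.0655 -0.3295  0.0042]
```

```bash
python3 -m pendant '[{"translation":[0.004,-0.02,0],"twist":0},{"translation":[0.01,-0.05,0],"twist":0},{"translation":[0.017,-0.085,0],"twist":0},{"translation":[0.024,-0.12,0],"twist":0},{"translation":[0.031,-0.155,0],"twist":0},{"translation":[0.038,-0.19,0],"twist":0},{"translation":[0.045,-0.225,0],"twist":0},{"translation":[0.052,-0.26,0],"twist":0},{"translation":[0.058,-0.29,0],"twist":0},{"translation":[0.0625,-0.315,0],"twist":0},{"translation":[0.0645,-0.3285,0],"twist":0},{"translation":[0.0645,-0.3285,0],"twist":0}]'
python3 -m pendant '[{"translation":[0,0,0.01],"twist":0},{"translation":[0,0,0.01],"twist":0},{"translation":[0,0,0.01],"twist":0}]'
python3 - <<'E'
from h import *
r,M=toolrel([.4928,.1756,.169]);print(r.round(4))
wmeas(.254,"w9")
E
```

```text
clock: 21.55
ee_pos: [0.4925, 0.176, 0.2381]
eef_rot: [-0.0, 0.991, 0.132, -0.001]
wrist_force: [0.6, 0.3, -0.7]
width: 0.049
clock: 21.85
ee_pos: [0.4934, 0.1735, 0.2285]
eef_rot: [0.0, 0.991, 0.13, -0.0]
wrist_force: [0.5, 0.3, -0.9]
width: 0.0491
[ 0.     -0.0022  0.0595]
w9 ee [0.4934 0.1735 0.2285] n 3448 world [0.4932 0.1749 0.2524] tool [ 0.0002 -0.0012 -0.024 ] ext [0.0484 0.0486 0.0048] z 0.2524
circle mm ((0.01437058299779892, -1.3287544250488281), 24.512954711914062)
```

View pics/w9.png

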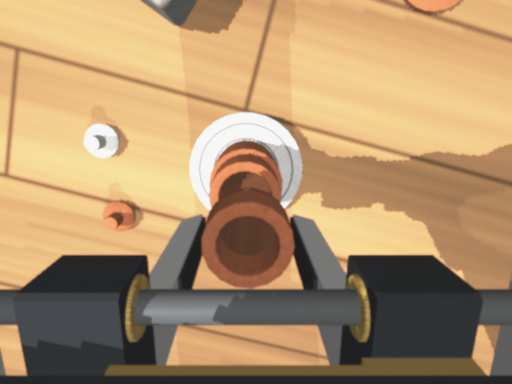

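The held tier at (247,237) shows the same 1 mm offset, which I've allowed for. Lowering.

```bash
python3 -m pendant '[{"translation":[0,-0.0015,0.015],"twist":0},{"translation":[0,-0.0015,0.03],"twist":0},{"translation":[0,-0.0015,0.042],"twist":0},{"translation":[0,-0.0015,0.048],"twist":0},{"translation":[0,-0.0015,0.051],"twist":0},{"translation":[0,-0.0015,0.053],"twist":0},{"translation":[0,-0.0015,0.055],"twist":0},{"translation":[0,-0.0015,0.055],"twist":0},{"translation":[0,-0.0015,0.055],"twist":0}]'
python3 -m pendant '[{"translation":[0,0,0.001],"twist":0},{"translation":[0,0,0.002],"twist":0},{"translation":[0,0,0.003],"twist":0},{"translation":[0,0,0.003],"twist":0},{"translation":[0,0,0.003],"twist":0}]'
```

```text
clock: 22.8
ee_pos: [0.4931, 0.1762, 0.1742]
eef_rot: [-0.0, 0.991, 0.131, 0.0]
wrist_force: [-0.2, 0.2, -0.9]
width: 0.049
clock: 23.3
ee_pos: [0.4929, 0.1761, 0.1709]
eef_rot: [-0.0, 0.991, 0.131, -0.0]
wrist_force: [-0.4, -0.0, -1.2]
width: 0.0491
```

```bash
python3 -m pendant '[{"translation":[0,0,0.001],"twist":0},{"translation":[0,0,0.002],"twist":0},{"translation":[0,0,0.003],"twist":0},{"translation":[0,0,0.0033],"twist":0},{"translation":[0,0,0.0033],"twist":0},{"translation":[0,0,0.0033],"twist":0}]'
```

```text
clock: 23.9
ee_pos: [0.4931, 0.1762, 0.1679]
eef_rot: [-0.0, 0.991, 0.131, 0.0]
wrist_force: [-2.4, -0.4, 6.0]
width: 0.0491
```

Seated at the expected 0.168. Releasing.

```bash
python3 -m pendant '[{"translation":[0,0,0],"twist":0},{"translation":[0,0,0],"twist":0},{"translation":[0,0,0],"twist":0},{"translation":[0,0,0],"twist":0},{"translation":[0,0,0],"twist":0},{"translation":[0,0,0],"twist":0}]' 1
python3 -m pendant '[{"translation":[0,0,-0.02],"twist":0},{"translation":[0,0,-0.06],"twist":0},{"translation":[0,0,-0.1],"twist":0},{"translation":[0,0,-0.13],"twist":0},{"translation":[0,0,-0.13],"twist":0},{"translation":[0,0,-0.13],"twist":0},{"translation":[0,0,-0.13],"twist":0}]'
python3 - <<'E'
from h import *
wmeas(.192,"w10",band=.003)
r,M=toolrel([.3876,.315,.16]);print(r.round(4))
E
```

```text
clock: 24.5
ee_pos: [0.4929, 0.1761, 0.1676]
eef_rot: [-0.0, 0.991, 0.131, -0.0]
wrist_force: [-0.2, -0.4, 0.1]
width: 0.0923
clock: 25.2
ee_pos: [0.4926, 0.1759, 0.2966]
eef_rot: [0.0, 0.991, 0.131, -0.001]
wrist_force: [0.7, 1.0, 0.3]
width: 0.0939
w10 ee [0.4926 0.1759 0.2966] n 1149 world [0.4927 0.1777 0.1916] tool [ 0.0008 -0.0011  0.105 ] ext [0.0471 0.0477 0.0051] z 0.192
circle mm ((0.9772527813911438, -1.3011196851730347), 24.065675735473633)
[-0.065  -0.1615  0.1367]
```

View pics/w10.png

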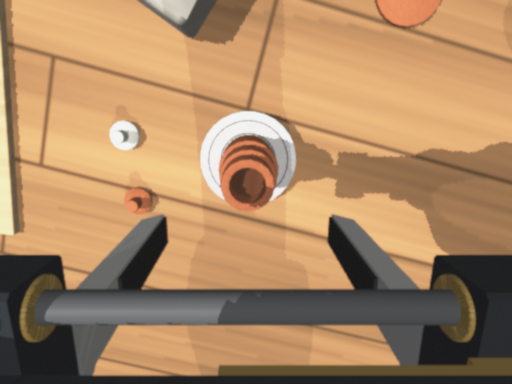

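Small tier is seated: rim at z 0.192, within 0.5 mm of the wide tier's axis. The lid is at (138,200), well away from its white double at (123,135).

```bash
python3 -m pendant '[{"translation":[-0.015,-0.037,0],"twist":0},{"translation":[-0.03,-0.075,0],"twist":0},{"translation":[-0.045,-0.112,0],"twist":0},{"translation":[-0.06,-0.149,0.015],"twist":0},{"translation":[-0.065,-0.1615,0.055],"twist":0},{"translation":[-0.065,-0.1615,0.1],"twist":0},{"translation":[-0.065,-0.1615,0.14],"twist":0},{"translation":[-0.065,-0.1615,0.158],"twist":0},{"translation":[-0.065,-0.1615,0.158],"twist":0},{"translation":[-0.065,-0.1615,0.158],"twist":0},{"translation":[-0.065,-0.1615,0.158],"twist":0}]' 0.6
python3 - <<'E'
from h import *
wmeas(.038,"w11",band=.003,rad=.04); wmeas(.015,"w11b",band=.0035,rad=.04)
E
```

```text
clock: 26.35
ee_pos: [0.3887, 0.3156, 0.1408]
eef_rot: [-0.0, 0.991, 0.131, 0.001]
wrist_force: [0.7, -0.4, 0.5]
width: 0.0565
w11 ee [0.3887 0.3156 0.1408] n 292 world [0.3847 0.3172 0.0376] tool [-0.0035 -0.0025  0.1031] ext [0.0168 0.0162 0.0051] z 0.038
circle mm ((-3.644571304321289, -2.667924404144287), 8.999600410461426)
w11b ee [0.3888 0.3156 0.1408] n 880 world [0.3848 0.3172 0.0149] tool [-0.0036 -0.0026  0.1259] ext [0.0391 0.039  0.0069] z 0.0147
circle mm ((-3.6949899196624756, -2.769648313522339), 20.11610984802246)
```

View pics/w11.png

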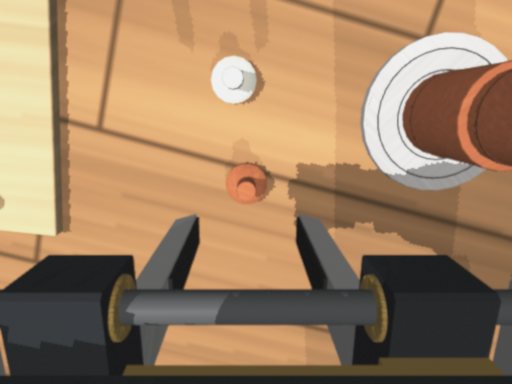

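Lid knob at (247,187), offset -3.6 mm in tool x. Correcting, descending, and gripping the knob above the disc.

```bash
python3 -m pendant '[{"translation":[-0.0036,-0.0013,0.03],"twist":0},{"translation":[-0.0036,-0.0013,0.06],"twist":0},{"translation":[-0.0036,-0.0013,0.09],"twist":0},{"translation":[-0.0036,-0.0013,0.108],"twist":0},{"translation":[-0.0036,-0.0013,0.116],"twist":0},{"translation":[-0.0036,-0.0013,0.119],"twist":0},{"translation":[-0.0036,-0.0013,0.119],"twist":0},{"translation":[-0.0036,-0.0013,0.119],"twist":0}]'
python3 - <<'E'
from h import *
p,d=imaging.camera("wrist");cv2.imwrite("pics/w12.png",p[:,:,::-1]);print(ctrl.get_obs()['ee_pos'])
E
```

```text
clock: 27.25
ee_pos: [0.385, 0.3159, 0.0216]
eef_rot: [-0.0, 0.991, 0.131, 0.001]
wrist_force: [0.7, -0.2, 0.5]
width: 0.0562
[0.3849484  0.31582812 0.02156613]
```

View pics/w12.png

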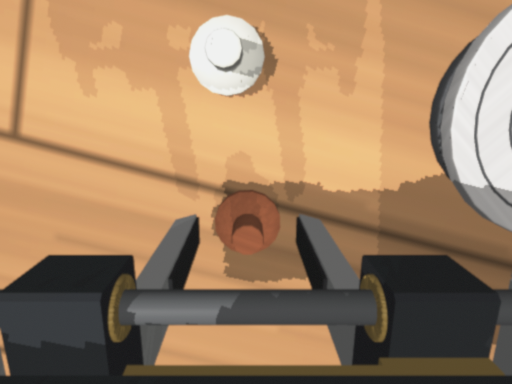

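The knob is centred between the fingers at (248,236). Gripping.

```bash
python3 -m pendant '[{"translation":[0,0,0.001],"twist":0},{"translation":[0,0,0.001],"twist":0},{"translation":[0,0,0.001],"twist":0},{"translation":[0,0,0.001],"twist":0},{"translation":[0,0,0.001],"twist":0},{"translation":[0,0,0.001],"twist":0},{"translation":[0,0,0.001],"twist":0},{"translation":[0,0,0.001],"twist":0},{"translation":[0,0,0.001],"twist":0},{"translation":[0,0,0.001],"twist":0},{"translation":[0,0,0.001],"twist":0},{"translation":[0,0,0.001],"twist":0}]' 0.1 15
python3 -m pendant '[{"translation":[0,0,-0.01],"twist":0},{"translation":[0,0,-0.04],"twist":0},{"translation":[0,0,-0.08],"twist":0},{"translation":[0,0,-0.12],"twist":0},{"translation":[0,0,-0.17],"twist":0},{"translation":[0,0,-0.22],"twist":0},{"translation":[0,0,-0.25],"twist":0},{"translation":[0,0,-0.25],"twist":0},{"translation":[0,0,-0.25],"twist":0}]'
python3 - <<'E'
from h import *
wmeas(.250,"w13",band=.02,rad=.04)
r,M=toolrel([.4928,.1761,.2685]);print(r.round(4))
E
```

```text
clock: 28.5
ee_pos: [0.3844, 0.3155, 0.0197]
eef_rot: [-0.0, 0.991, 0.131, -0.0]
wrist_force: [0.1, 0.4, -1.2]
width: 0.0175
clock: 29.4
ee_pos: [0.3843, 0.3154, 0.27]
eef_rot: [-0.0, 0.991, 0.131, 0.0]
wrist_force: [0.5, 0.4, -0.6]
width: 0.0177
w13 ee [0.3843 0.3154 0.27  ] n 1254 world [0.385  0.318  0.2639] tool [ 0.0018 -0.0012  0.0061] ext [0.0385 0.0382 0.0121] z 0.2648
circle mm ((1.0157791376113892, -1.3176965713500977), 20.18705177307129)
[0.0689 0.1625 0.0007]
```

View pics/w13.png

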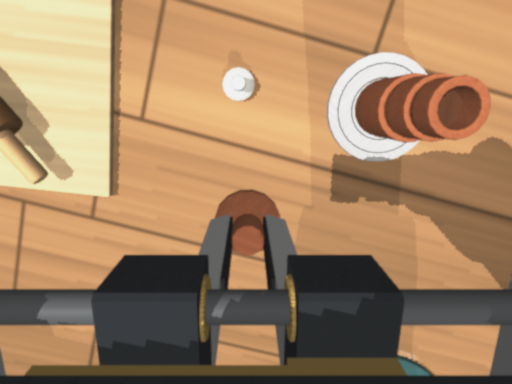

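```bash
python3 -m pendant '[{"translation":[0.008,0.019,0],"twist":0},{"translation":[0.019,0.045,0],"twist":0},{"translation":[0.032,0.075,0],"twist":0},{"translation":[0.044,0.105,0],"twist":0},{"translation":[0.055,0.13,0],"twist":0},{"translation":[0.064,0.151,0],"twist":0},{"translation":[0.0685,0.1625,0],"twist":0},{"translation":[0.0685,0.1625,0],"twist":0},{"translation":[0.0685,0.1625,0],"twist":0},{"translation":[0.0685,0.1625,0],"twist":0}]'
python3 - <<'E'
from h import *
wmeas(.264,"w14",band=.006,rad=.04)
r,M=toolrel([.4924,.1760,.2067]);print(r.round(4))
E
```

```text
clock: 30.45
ee_pos: [0.492, 0.1776, 0.2695]
eef_rot: [-0.0, 0.991, 0.132, -0.0]
wrist_force: [0.3, 0.1, -0.8]
width: 0.0177
w14 ee [0.492  0.1776 0.2695] n 1253 world [0.493  0.1805 0.264 ] tool [ 0.0021 -0.0015  0.0055] ext [0.0378 0.0387 0.0119] z 0.2642
circle mm ((1.2355221509933472, -1.3609552383422852), 19.978445053100586)
[-0.0001  0.0015  0.0629]
```

View pics/w14.png

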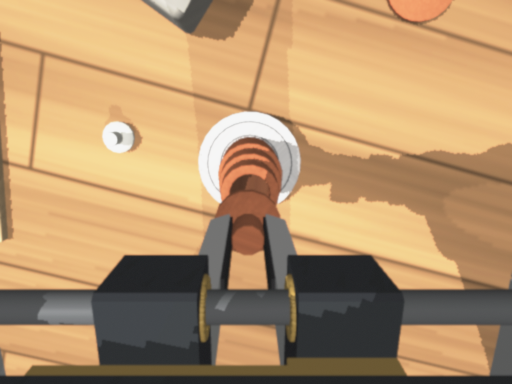

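The lid at (248,210) is in line over the stack. Lowering.

```bash
python3 -m pendant '[{"translation":[0,0.001,0.015],"twist":0},{"translation":[0,0.001,0.03],"twist":0},{"translation":[0,0.001,0.044],"twist":0},{"translation":[0,0.001,0.052],"twist":0},{"translation":[0,0.001,0.055],"twist":0},{"translation":[0,0.001,0.058],"twist":0},{"translation":[0,0.001,0.058],"twist":0},{"translation":[0,0.001,0.058],"twist":0}]'
python3 -m pendant '[{"translation":[0,0,0.001],"twist":0},{"translation":[0,0,0.002],"twist":0},{"translation":[0,0,0.003],"twist":0},{"translation":[0,0,0.003],"twist":0},{"translation":[0,0,0.003],"twist":0}]'
```

```text
clock: 31.3
ee_pos: [0.4932, 0.1755, 0.212]
eef_rot: [-0.0, 0.991, 0.131, 0.0]
wrist_force: [0.6, -0.1, -0.3]
width: 0.0176
clock: 31.8
ee_pos: [0.493, 0.1754, 0.2086]
eef_rot: [-0.0, 0.991, 0.131, -0.0]
wrist_force: [1.3, 0.9, -1.2]
width: 0.0173
```

```bash
python3 -m pendant '[{"translation":[0,0,0.001],"twist":0},{"translation":[0,0,0.002],"twist":0},{"translation":[0,0,0.0025],"twist":0},{"translation":[0,0,0.003],"twist":0},{"translation":[0,0,0.003],"twist":0},{"translation":[0,0,0.003],"twist":0}]'
```

```text
clock: 32.4
ee_pos: [0.4931, 0.1755, 0.2057]
eef_rot: [-0.0, 0.991, 0.131, 0.0]
wrist_force: [-0.8, -0.3, 1.0]
width: 0.0175
```

Contact at exactly the seated height (0.2057). Releasing.

```bash
python3 -m pendant '[{"translation":[0,0,0],"twist":0},{"translation":[0,0,0],"twist":0},{"translation":[0,0,0],"twist":0},{"translation":[0,0,0],"twist":0},{"translation":[0,0,0],"twist":0},{"translation":[0,0,0],"twist":0}]' 0.7
python3 -m pendant '[{"translation":[0,0,-0.015],"twist":0},{"translation":[0,0,-0.05],"twist":0},{"translation":[0,0,-0.09],"twist":0},{"translation":[0,0,-0.12],"twist":0},{"translation":[0,0,-0.12],"twist":0},{"translation":[0,0,-0.12],"twist":0},{"translation":[0,0,-0.12],"twist":0}]'
python3 - <<'E'
from h import *
wmeas(.201,"w15",band=.003,rad=.04);wmeas(.224,"w15b",band=.003,rad=.04)
p,d=imaging.camera("scene");cv2.imwrite("pics/s15.png",cv2.resize(p[100:250,220:440,::-1],None,fx=3,fy=3,interpolation=2))
E
```

```text
clock: 33.0
ee_pos: [0.4931, 0.1754, 0.2057]
eef_rot: [-0.0, 0.991, 0.131, -0.0]
wrist_force: [-1.1, 0.6, -0.4]
width: 0.0625
clock: 33.7
ee_pos: [0.4927, 0.1752, 0.3246]
eef_rot: [0.0, 0.991, 0.131, -0.001]
wrist_force: [0.7, -0.1, 0.7]
width: 0.0661
w15 ee [0.4927 0.1752 0.3246] n 843 world [0.4939 0.1768 0.201 ] tool [ 0.0014 -0.0017  0.1236] ext [0.0394 0.0386 0.006 ] z 0.201
circle mm ((1.365543246269226, -1.6042606830596924), 20.163589477539062)
w15b ee [0.4927 0.1752 0.3245] n 301 world [0.4936 0.1771 0.2237] tool [ 0.0013 -0.0012  0.1008] ext [0.0173 0.0169 0.0048] z 0.2241
circle mm ((1.2190455198287964, -1.4361830949783325), 8.896920204162598)
```

View pics/w15.png

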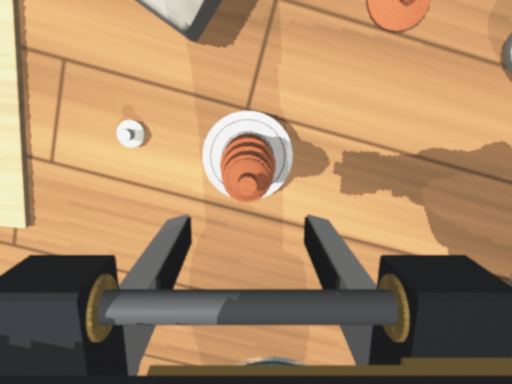

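View pics/s15.png

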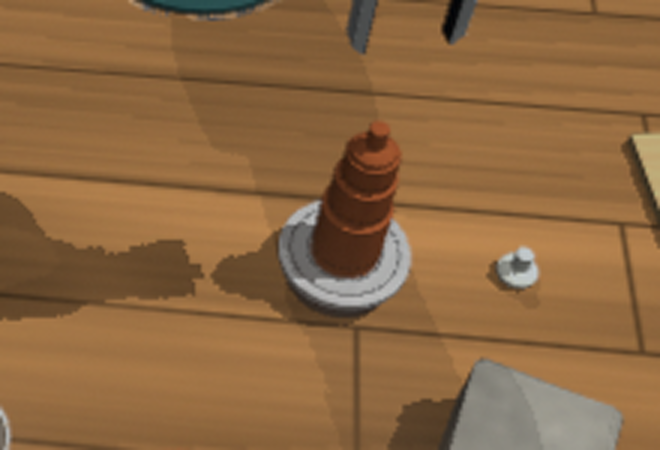

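The lid top is at z 0.224 as expected, and its axis is within about 1.5 mm of the small tier's. The stack stands upright and free in the scene view (355,210), and the gripper is clear. Handing in.

Run:
```python
from bench import ctrl
print(ctrl.sign_off(), ctrl.get_obs()['clock'])
```

```text
the job is handed in; nothing more can be done
the job is handed in; nothing more can be done
```

The tiered jar is built on the wheel in the order asked: base jar, wide tier, small tier, small lid. I handed the job in shortly after 33.7 s on the robot's clock. The hand-in gives no verdict.

- **Setting down:** I lowered each piece in small steps until it touched down at its calculated height, with contact forces of 10 N or less. Only then did I release it.
- **Heights:** my last depth checks gave rims at about 0.116, 0.160 and 0.192 m, and the lid's knob top at 0.224 m, all as expected for fully seated pieces.
- **Alignment:** the axes of neighbouring pieces agreed to within about 1–2 mm (limit 6 mm). The jar sits within about 2 mm of the wheel's centre (limit 15 mm).
- **Clearance:** the stack looks upright in the last pictures, and the gripper is about 100 mm above it. I did not touch the odd lid, clay, tool pot, glaze bowl or look-alikes, but I did not re-measure their positions at the end.
- **Disagreement:** the wrist camera read about 1–1.5 mm off along the jaws compared with the gripped centre. The overhead and scene cameras differed by up to about 4 mm on the placed jar. I allowed for the wrist offset by comparing measurements from that camera only.

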